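Pair the grinding balls and hold them in the ioniser's air

TASK

The mill runs two jars, so make up the pair: from the compartmented ball case take the grinding ball of the same size as the one already in the two-pocket tray and set it gently into the tray's empty pocket. Then lift the tray by its lug and carry it, never tipping it and with both balls staying in their pockets, to the ionising blower, and finish while holding it there, level and still: lengthwise across the air stream so that both balls are in it, at the height of the fan's centre and about 10 cm in front of the fan guard. Do not put the tray down or let go of it, and leave everything else where it is.

Things in the scene. Friction and masses are not known exactly. Their poses are not given: they have to be found in the camera images.
- tray: two-pocket ball tray of grey plastic, loose, about 140 g: a plate 140 (its x) x 64 (its y) x 10 mm, origin at the centre of its underside, z up. Two round blind pockets, 28 mm wide and 4 mm deep, lie on its x axis 42 mm either side of the centre; a 25 mm ball lies in one with 5 mm of play each way, its centre 18.5 mm above the underside. In the middle stands the lifting lug
- lug (a point): point in the lifting lug on the tray's centre line, 50 mm above the tray's underside, axes as the tray's. The lug is an upright tab 30 mm long (tray x), 12 mm thick (tray y), rising from the plate's top at 10 mm to 62 mm above the tray's underside; pinch it across its thickness from above
- pocket_full (a point): where the centre of a 25 mm ball lies in the pocket at tray x = -42 mm, the one that holds a ball at the start
- pocket_empty (a point): where the centre of a 25 mm ball lies in the pocket at tray x = +42 mm, the one that is empty at the start
- first_ball_center (a point): centre of the 25 mm white ceramic grinding ball (49 g) that lies in the tray from the start
- spare_ball_center (a point): centre of the matching 25 mm white ceramic grinding ball (49 g), loose in one of the four compartments of the case, which one varies; it sits in a shallow seat, its centre 24 mm above the bench, and must be gripped with the fingertips at its equator
- small_ball_center (a point): centre of a 15 mm white ceramic ball in another compartment; stays there
- large_ball_center (a point): centre of a 40 mm white ceramic ball in another compartment; stays there
- gasket: black rubber jar gasket, a flat ring 44 mm across and 5 mm high, in another compartment; stays there. Origin at the centre of its underside
- case: ball case of dark wood, fixed, 147 (its x) x 183 (its y) x 28 mm high, open on top, origin at the centre of its underside. Walls and dividers 5 mm thick, 28 mm high, make 2 x 2 compartments 66 (x) x 84 mm (y) inside, centred at x = +-35.5, y = +-44.5 mm. Black foam floor 13 mm above the bench with a 13 mm square seat hole in the middle of each. The fingers have most room along its y
- outlet (a point): centre of the fan guard on the front of the fixed ionising blower: a white box 150 wide x 85 deep x 150 mm high in a dark U bracket, top 215 mm (knob 227 mm) above the bench; round wire guard 132 mm across, its centre 140 mm above the bench. Axes: x points level into the machine, so in front of the guard is -x; y runs level across the guard; z up
- beaker: tall steel beaker, 84 mm wide and 118 mm high, bystander, origin at the centre of its underside
- grinding_jar: steel grinding jar with aluminium screw lid, 70 mm wide and 62 mm high, bystander, origin at the centre of its underside
- sample_jar: clear sample jar with a blue lid, 44 mm wide and 70 mm high, bystander, origin at the centre of its underside
- brush: cleaning brush with a wooden handle, 170 mm long, lying on the bench along its x, bystander, origin under its middle

How it is judged:
On the way, in this order (a step that is already met when the one before it is completed fails the run):
1. the matching ball lies in the empty pocket, let go, the tray still on the bench (distance between spare_ball_center and pocket_empty below 0.008 m and contact force between the fingers and spare_ball below 0.05 N and height (world z) of tray below 0.02 m and distance between first_ball_center and pocket_full below 0.008 m), for 0.3 s.
2. the tray is lifted in the fingers with both balls in their pockets (height (world z) of tray above 0.05 m and contact force between the fingers and tray above 1 N and distance between spare_ball_center and pocket_empty below 0.01 m and distance between first_ball_center and pocket_full below 0.01 m), for 0.2 s.
At the end, for the whole second after the job is handed in: Tray in the fingers, still (30 mm/s), level within 0.12 rad, its length within 0.35 rad of square across the air stream; each ball within 10 mm of its pocket point, 60 to 140 mm in front of the fan guard, within 75 mm sideways and 35 mm in height of its centre (distance between first_ball_center and pocket_full below 0.01 m and distance between spare_ball_center and pocket_empty below 0.01 m and angle between tray's own z axis and vertical below 0.12 rad and contact force between the fingers and tray above 1 N and linear speed of tray below 0.03 m/s and angular speed of tray below 0.15 rad/s and angle between the x axis of tray and the y axis of outlet, either way round below 0.35 rad and x of first_ball_center in the frame of outlet between -0.14 and -0.06 m and y of first_ball_center in the frame of outlet between -0.075 and 0.075 m and z of first_ball_center in the frame of outlet between -0.035 and 0.035 m and x of spare_ball_center in the frame of outlet between -0.14 and -0.06 m and y of spare_ball_center in the frame of outlet between -0.075 and 0.075 m and z of spare_ball_center in the frame of outlet between -0.035 and 0.035 m); the arm keeps its last pose, push and grip.
It fails at once if the tray tips by more than 0.35 rad (angle between tray's own z axis and vertical above 0.35 rad).
It fails at once if the first ball leaves its pocket (distance between first_ball_center and pocket_full above 0.016 m).
It fails at once if the matching ball is let go more than 25 mm above its pocket (z of spare_ball_center in the frame of tray above 0.045 m and contact force between the fingers and spare_ball below 0.01 N).
It fails at once if another part in the case is moved by more than 30 mm (distance of any of small_ball_center, large_ball_center, gasket from where it was at the start of the episode above 0.03 m).
It fails at once if a jar, the beaker or the brush is moved by more than 30 mm (distance of any of beaker, grinding_jar, sample_jar, brush from where it was at the start of the episode above 0.03 m).
It also fails if it takes over 72 s, if anything falls off the work surface, if the arm or the gripper's body presses on something with over 40 N, if the wrist force passes 120 N, or if a joint passes its speed limit or range.

ROBOT

A 6-joint arm with a two-finger parallel gripper is mounted at the origin on the work surface. World frame = base frame: x ahead of the robot, y to its left, z up, the work surface at z = 0. Lengths are in m, angles in rad, forces in N, time in s.
With the tool pointing down it reaches from about 0.25 to 0.775 m from the base axis. Payload 4 kg.
Tool frame: the origin (TCP) lies at the very end of the fingers, on their centre line; the grasp point (between the pads) lies 19 mm behind it (robot.tcp_to_grasp is the distance from the TCP to the grasp point, in m); z points along the fingers, y is the line along which they close (so a half turn about z gives the same grasp; the last joint's range is limited). The gripper opens to 94 mm and grips with 3 to 60 N. Pads are 16 mm wide; open, the fingers measure 119 mm over their backs; the gripper's body (75 mm by 177 mm) begins 78 mm behind the grasp point.
Start: joints at [1.117, 0.087, 1.371, -0, 1.684, -0.103], TCP at [0.189, 0.517, 0.206] pointing down, gripper open.
Joint ranges: [-3.1, 3.1], [-0.76, 2.03], [0.27, 2.55], [-1.08, 4.22], [0.17, 2.65], [-2.57, 2.57]. Speed limits (rad/s): [2.79, 2.79, 3.14, 3.14, 3.14, 3.14].

INTERFACE

Orientations are given as [roll, pitch, yaw] about the fixed x, y, z axes, in that order (R = Rz(yaw) Ry(pitch) Rx(roll)).
In Python, from bench import robot gives the robot as it stands.
- The arm moves only by the tool run_rows, called as name(argument=value, ...) on one line, values as JSON. Schema: {"type":"object","properties":{"deltas":{"type":"string"},"only":{"type":"string"},"quiet":{"type":"boolean"},"lines":{"type":"string"}},"required":["deltas"],"additionalProperties":false}. deltas is a string of 1 to 20 rows, parted by semicolons, with the numbers parted by spaces; each row has 5 numbers: the finger opening in m, then dx, dy, dz in a scale on which 1.0 is 0.5 m, then a turn about the tool's z in fractions of the full range, 1 being pi/2 rad; each row shifts and turns the commanded pose from where the row before left it, along the tool's axes as they then stand; what a row does not reach is not made up. A row lasts 1/12 s, in which the tool goes at most 0.0417 m and 0.125 rad, less where a joint would pass 70% of its speed; a pose out of reach is approached as far as the arm can. The fingers move at their own pace and stop on an object; the grip force is fixed at half the most. Time passes only in rows, so rows that do not move let the fingers close. The tool returns the time, the measured TCP pose, the force, the opening and the grip force at its end. only (a regular expression) keeps the lines of the reply that match it, lines (a string "A,B") keeps lines A to B, and quiet returns only ok. No shift or turn number may pass 1 either way. Input that does not fit is refused with a message, and nothing moves.
- robot.get_obs(): the state, without advancing time (a new reading comes with each control period).
- robot.snapshot(name): name is "scene" or "top" or "wrist"; returns a dict with "color" (420x560x3 uint8, blue, green, red), "fx", "fy", "cx", "cy" (pixels), "k1" (the pictures are not rectified: a ray, as slopes to the right and down, at radius r is drawn at 1 + k1 r^2 times it, then the intrinsics apply), "extrinsics" (4x4, takes a point from world to camera coordinates). Camera axes: x right, y down, z forward; pixel columns grow to the right and rows downward; lengths in m; the calibration is good to about 2 mm. A picture is of the moment at which its call begins. There is no depth.
- robot.close_job(): hands the job in; it is judged then, once.
The state is a dict: "time": time; "joint_positions": joint angles; "qvel": joint speeds; "joint_torque": joint torques, N m; "tool_pos": TCP position; "ee_rot": TCP orientation; "wrist_force": force on the tool from outside, world axes, zero at the start; "wrist_torque": the same for the moment, N m; "width": finger opening in m; "finger_force": force on a finger pad.
Only numpy, scipy, OpenCV 4.12 (cv2) and the standard library are available. Lean on these libraries where they do the work, as an engineer would, in place of code of your own. Each camera call takes 0.05 s, during which the arm holds its last target. There are 200 camera calls.

## Working session

There is one attempt and no reset: what is moved stays moved. The work goes in short steps, Python scripts to look and compute and a tool call to move; the robot and the scene stay as the last step left them, time stands still between calls to the robot, and variables do not carry over. Pictures are saved under pics/ and viewed, at most 10 in all, crops included, and the job is handed in when it is done.

```bash
ls; mkdir -p pics; python3 - <<'E'
from bench import robot
import cv2,pickle
for n in ("top","scene"):
    s=robot.snapshot(n); cv2.imwrite(f"pics/{n}0.png",s["color"]); pickle.dump(s,open(f"{n}0.pkl","wb"))
    print(n,s["fx"],s["cx"],s["cy"],s["k1"]); print(s["extrinsics"].round(3) if hasattr(s["extrinsics"],'round') else s["extrinsics"])
print(robot.get_obs())
E
```

```text
bench.py
pics
top 397.3657572930236 274.4675787927386 205.1091946914997 -0.10548866014846447
[[-0.02  -1.    -0.016  0.073]
 [-0.986  0.022 -0.165  0.585]
 [ 0.165  0.013 -0.986  1.145]
 [ 0.     0.     0.     1.   ]]
scene 532.1507066635396 273.49437677037855 223.6813735445085 -0.03096569209468395
[[ 0.872  0.489  0.013 -0.547]
 [ 0.318 -0.547 -0.774 -0.069]
 [-0.372  0.68  -0.632  1.457]
 [ 0.     0.     0.     1.   ]]
{'time': 0.1, 'joint_positions': array([ 1.11689860e+00,  8.78816773e-02,  1.37209251e+00, -2.90758385e-05,
        1.68358591e+00, -1.03094523e-01]), 'qvel': array([ 8.99397548e-04, -2.95933957e-03, -2.01792914e-03,  6.36195072e-04,
       -8.35353026e-05, -1.16119940e-04]), 'joint_torque': array([ 1.73161890e-03, -3.41253269e+01, -3.03303301e+01,  7.18397833e-02,
        3.03940522e-02, -7.61757633e-05]), 'tool_pos': array([0.18880415, 0.51605731, 0.20442628]), 'ee_rot': array([-3.13963268e+00, -1.73729790e-04,  2.79078604e+00]), 'wrist_force': array([ 0.10057419,  1.09168199, -0.38393137]), 'wrist_torque': array([ 0.0019221 ,  0.02065889, -0.01120236]), 'finger_force': 0.0, 'width': 0.093558969273477}
```

View pics/top0.png

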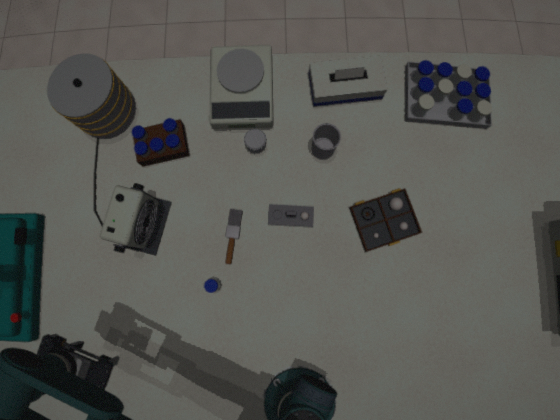

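View pics/scene0.png

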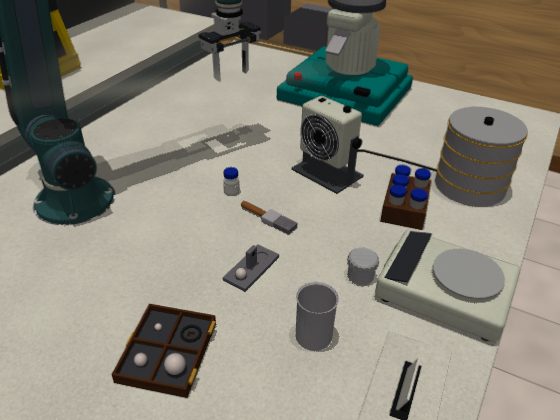

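The top view shows the case at about (386,219), with the large ball at (397,203), the small one at (376,235), the spare at (404,226) and the gasket at (367,213). The tray is at (291,215) with its ball at about (305,216), and the blower is at (135,220) facing right. The scene view agrees. Next I'll look closer.

```bash
cat > h.py <<'E'
import numpy as np,cv2,pickle
def load(n): return pickle.load(open(n+".pkl","rb"))
def ray(s,u,v):
    x,y=(u-s["cx"])/s["fx"],(v-s["cy"])/s["fy"]; a=np.array([x,y])
    p=a.copy()
    for _ in range(20): p=a/(1+s["k1"]*(p@p))
    E=np.array(s["extrinsics"]);R=E[:3,:3];c=-R.T@E[:3,3]
    return c,R.T@np.array([p[0],p[1],1])
def at(s,u,v,z):
    c,d=ray(s,u,v); return c+d*(z-c[2])/d[2]
def proj(s,P):
    E=np.array(s["extrinsics"]); q=E[:3,:3]@np.array(P)+E[:3,3]; p=q[:2]/q[2]; p=p*(1+s["k1"]*(p@p))
    return np.array([p[0]*s["fx"]+s["cx"],p[1]*s["fy"]+s["cy"]])
E
python3 - <<'E'
from h import *
s=load("top0");im=s["color"]
def c(x0,y0,w,h,k): return cv2.resize(im[y0:y0+h,x0:x0+w],None,fx=k,fy=k,interpolation=cv2.INTER_CUBIC)
a=c(260,195,65,45,6);b=c(340,180,90,75,6);d=c(90,175,90,90,6) 
W=np.zeros((600,800,3),np.uint8)
a=c(260,195,65,45,5);b=c(345,183,80,72,5);d=c(95,178,80,80,5)
W[:225,:325]=a; W[:360,400:800]=b; W[235:235+365,:400]=d[:365]
W=cv2.convertScaleAbs(W,alpha=1.4)
cv2.imwrite("pics/crop1.png",W)
E
```

```text
(no output)
```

View pics/crop1.png

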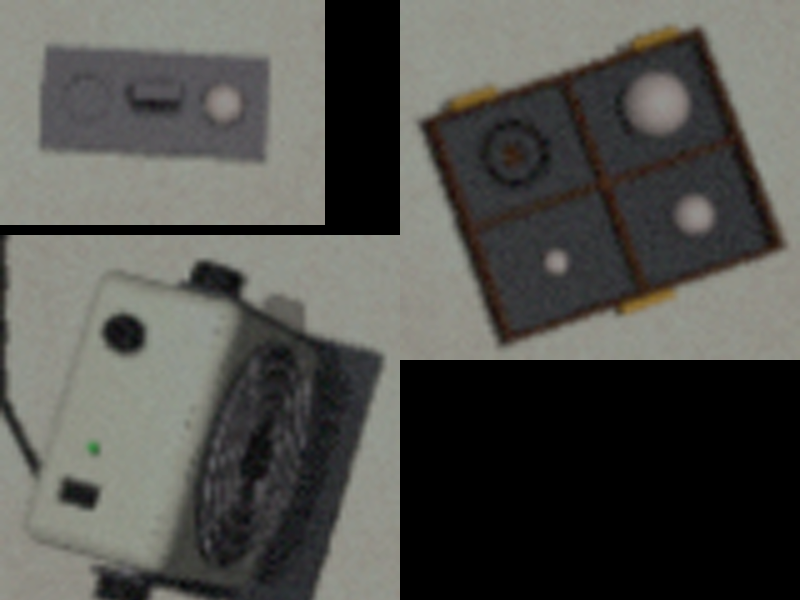

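```bash
python3 - <<'E'
from h import *
t=load("top0");s=load("scene0");np.set_printoptions(precision=4,suppress=True)
f=lambda x,y,ox,oy,px,py,z:at(t,(x-px+.5)/5-.5+ox,(y-py+.5)/5-.5+oy,z)
tr=np.array([f(*p,260,195,0,0,.01) for p in [(47,45),(270,57),(265,161),(41,150)]])
print("tray",tr[:,:2].tolist(),tr.mean(0),[np.linalg.norm(tr[i]-tr[i-1]) for i in range(4)])
d=(tr[0]+tr[3]-tr[1]-tr[2]);print("tray xaxis yaw",np.arctan2(d[1],d[0]))
e=(tr[0]+tr[1]-tr[2]-tr[3]);print("short yaw",np.arctan2(e[1],e[0]))
print("first",f(223,103,260,195,0,0,.0185),"empty pocket",f(88,97,260,195,0,0,.008))
cs=np.array([f(*p,345,183,400,0,.028) for p in [(421,121),(702,30),(784,245),(503,345)]])
print("case",cs.mean(0),[np.linalg.norm(cs[i]-cs[i-1]) for i in range(4)])
d=cs[0]+cs[1]-cs[2]-cs[3];e=cs[0]+cs[3]-cs[1]-cs[2];print("yaws",np.arctan2(d[1],d[0]),np.arctan2(e[1],e[0]))
print("spare",f(694,214,345,183,400,0,.024),"small",f(556,261,345,183,400,0,.019))
g=f(253.5,456,95,178,0,235,.14);print("guard",g,"scene proj",proj(s,g))
b=np.array([f(*p,95,178,0,235,.215) for p in [(243,298),(165,570),(28,535),(105,272)]]);print("box",b[:,:2],[np.linalg.norm(b[i]-b[i-1]) for i in range(4)])
d=b[0]-b[1];print("front edge dir",np.arctan2(d[1],d[0]))
a=f(285,345,95,178,0,235,.14)-f(222,567,95,178,0,235,.14);print(np.arctan2(a[1],a[0]))
g1=np.array(at(t,146,222,.14))
# scene triangulation
def tri(p,q):
    A=[];B=[]
    for S,(u,v) in ((t,p),(s,q)):
        c,r=ray(S,u,v);r/=np.linalg.norm(r);M=np.eye(3)-np.outer(r,r);A.append(M);B.append(M@c)
    return np.linalg.lstsq(np.vstack(A),np.hstack(B),rcond=None)[0]
for n,P in (("spare",f(694,214,345,183,400,0,.024)),("first",f(223,103,260,195,0,0,.0185))):print(n,proj(s,P))
# refine balls in scene by bright centroid
im=s["color"]
W=np.zeros((600,800,3),np.uint8)
W[:600,:480]=cv2.resize(im[90:190,290:370],None,fx=6,fy=6,interpolation=2)
for k,(x,y) in enumerate(((120,340),(220,245),(250,245))):
    W[200*k:200*k+200,500:800]=cv2.resize(im[y:y+40,x:x+60],None,fx=5,fy=5,interpolation=2)
cv2.imwrite("pics/crop2.png",cv2.convertScaleAbs(W,alpha=1.3))
E
```

```text
tray [[0.5982509003663066, 0.07756362824587876], [0.5875383520949221, -0.060687995854019114], [0.5227795734390994, -0.05529472978471628], [0.5326757478018457, 0.08243480355445669]] [0.5603 0.011  0.01  ] [np.float64(0.0657558285077393), np.float64(0.13866603858452944), np.float64(0.06498297263043705), np.float64(0.13808460674834194)]
tray xaxis yaw 1.4962602826479334
short yaw -0.07859272499112284
first [ 0.5582 -0.0301  0.0185] empty pocket [0.5653 0.0528 0.008 ]
case [ 0.5381 -0.2772  0.028 ] [np.float64(0.14425069231592635), np.float64(0.18624793629457392), np.float64(0.14107389156280842), np.float64(0.18536496909694233)]
yaws 0.2996729452592508 1.8684502866701702
spare [ 0.5188 -0.3332  0.024 ] small [ 0.4926 -0.2471  0.019 ]
guard [0.5322 0.4218 0.14  ] scene proj [319.0988 136.7308]
box [[0.6067 0.4044]
 [0.4635 0.4414]
 [0.4828 0.5169]
 [0.6229 0.4811]] [np.float64(0.07839023006002799), np.float64(0.14787766974369457), np.float64(0.07785678411449191), np.float64(0.1445905431910101)]
front edge dir -0.2531013765866792
-0.2540840985826575
spare [139.9133 358.5308]
first [240.7173 272.2726]
```

View pics/crop2.png

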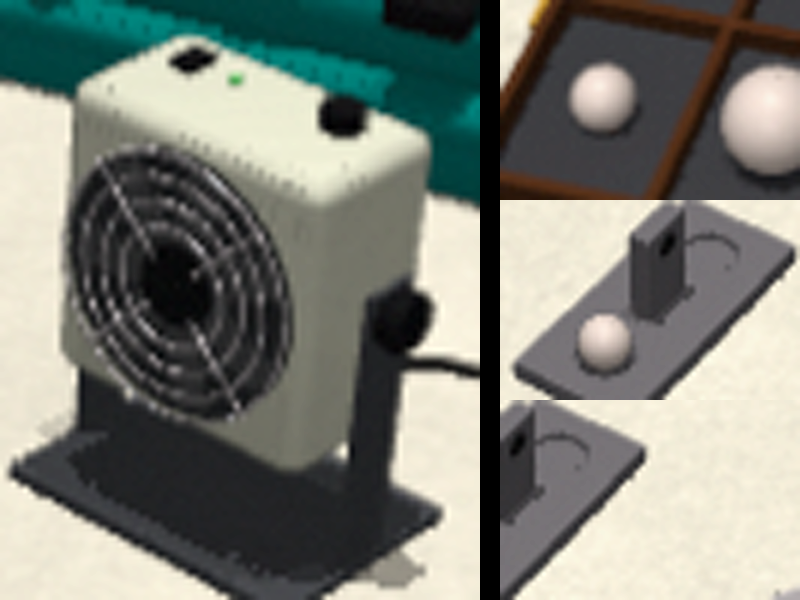

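Both cameras agree to about 1 px, and the sizes match (tray 139x65 mm, case 145x186 mm). I'll add a helper that gives the remaining move in tool axes, and start the travel.

The rows are not in the units I measure in: shifts go in shares of 0.5 m and turns go in shares of pi/2 rad. I convert before sending: -0.0262 m / 0.5 = -0.0524, -0.023 m / 0.5 = -0.046.

```bash
cat > go.py <<'E'
# go.py x y z psi : remaining move in tool axes (psi = world yaw of tool y)
import sys,numpy as np
from scipy.spatial.transform import Rotation as R
from bench import robot
o=robot.get_obs();r=R.from_euler("xyz",o["ee_rot"]).as_matrix()
x,y,z,psi=map(float,sys.argv[1:5]);d=np.array([x,y,z])-o["tool_pos"]
t=r.T@d; a=(psi-np.arctan2(r[1,1],r[0,1])+np.pi)%(2*np.pi)-np.pi
print("t",o["time"],"pos",o["tool_pos"].round(4),"rem tool",t.round(4),"turn",round(-a,4),"tilt",np.degrees(np.arccos(-r[2,2])).round(2),"q6",o["joint_positions"][5].round(2),"w",round(o["width"],4),"F",o["wrist_force"].round(2),"pad",round(o["finger_force"],2))
E
```

run_rows(deltas="0.05 -0.046 -0.0524 0 0;0.05 -0.046 -0.0524 0 0;0.05 -0.046 -0.0524 0 0;0.05 -0.046 -0.0524 0 0;0.05 -0.046 -0.0524 0 0;0.05 -0.046 -0.0524 0 0;0.05 -0.046 -0.0524 0 0;0.05 -0.046 -0.0524 0 0;0.05 -0.046 -0.0524 0 0;0.05 -0.046 -0.0524 0 0;0.05 -0.046 -0.0524 0 0;0.05 -0.046 -0.0524 0 0;0.05 -0.046 -0.0524 0 0;0.05 -0.046 -0.0524 0 0;0.05 -0.046 -0.0524 0 0;0.05 -0.046 -0.0524 0 0;0.05 -0.046 -0.0524 0 0;0.05 -0.046 -0.0524 0 0;0.05 -0.046 -0.0524 0 0;0.05 -0.046 -0.0524 0 0")

```text
time: 1.77
tool_pos: [0.4409, -0.1354, 0.205]
ee_rot: [3.141, -0.001, 2.79]
wrist_force: [-0.0, 0.3, 1.2]
width: 0.0502
finger_force: 0.0
```

```bash
python3 go.py .518 -.332 .12 -1.274
```

```text
t 1.7667 pos [ 0.4409 -0.1354  0.205 ] rem tool [-0.1401 -0.1581  0.0848] turn 2.4934 tilt 0.04 q6 -1.64 w 0.0502 F [-0.04  0.3   1.24] pad 0.0
```

To row units: -0.0316 m / 0.5 = -0.0632, -0.028 m / 0.5 = -0.056, 0.12 rad / 1.5708 = 0.0764.

run_rows(deltas="0.046 -0.056 -0.0632 0 0;0.046 -0.056 -0.0632 0 0;0.046 -0.056 -0.0632 0 0;0.046 -0.056 -0.0632 0 0;0.046 -0.056 -0.0632 0 0;0.046 0 0 0 0.0764;0.046 0 0 0 0.0764;0.046 0 0 0 0.0764;0.046 0 0 0 0.0764;0.046 0 0 0 0.0764;0.046 0 0 0 0.0764;0.046 0 0 0 0.0764;0.046 0 0 0 0.0764;0.046 0 0 0 0.0764;0.046 0 0 0 0.0764;0.046 0 0 0 0.0764;0.046 0 0 0 0.0764;0.046 0 0 0 0.0764;0.046 0 0 0 0.0764;0.046 0 0 0 0.0764")

```text
time: 3.43
tool_pos: [0.5168, -0.3274, 0.2046]
ee_rot: [-3.14, -0.0, 0.985]
wrist_force: [-0.3, -0.4, 0.8]
width: 0.046
finger_force: 0.0
```

run_rows(deltas="0.046 0 0 0.04 0.0764;0.046 0 0 0.04 0.0764;0.046 0 0 0.04 0.0764;0.046 0 0 0.04 0.0764;0.046 0 0 0 0.0764;0.046 0 0 0 0.0573;0.046 0 0 0 0;0.046 0 0 0 0")

```text
time: 4.1
tool_pos: [0.5169, -0.3274, 0.125]
ee_rot: [-3.141, 0.0, 0.303]
wrist_force: [0.3, -0.7, -0.4]
width: 0.046
finger_force: 0.0
```

```bash
python3 go.py .518 -.332 .12 -1.274
python3 - <<'E'
from bench import robot
from h import *
s=robot.snapshot("wrist");pickle.dump(s,open("w1.pkl","wb"));cv2.imwrite("pics/w1.png",s["color"])
P=(.518,-.332,.024);print(proj(s,P),proj(s,(.5188,-.3332,.024)))
E
```

```text
t 4.1 pos [ 0.5169 -0.3274  0.125 ] rem tool [-0.0003  0.0047  0.005 ] turn 0.0063 tilt 0.05 q6 0.61 w 0.046 F [ 0.34 -0.66 -0.38] pad 0.0
[282.68743261 210.70727858] [284.31798687 210.25335133]
```

View pics/w1.png

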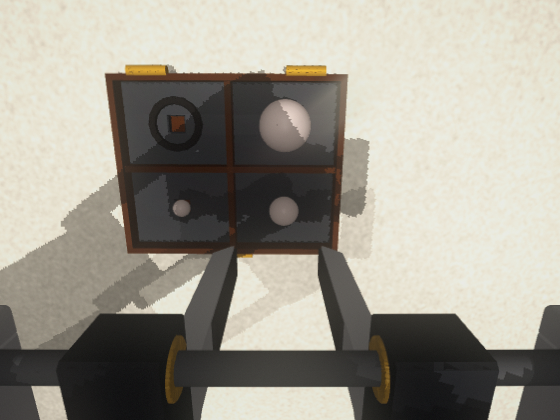

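The wrist view shows the spare ball at (284,211), which matches (.5185,-.333), and the case is square to the image. I'll descend around it.

To row units: 0.02 m / 0.5 = 0.04, 0.0058 m / 0.5 = 0.0116, 0.006 rad / 1.5708 = 0.0038.

run_rows(deltas="0.046 0 0.0116 0 0.0038;0.046 0 0 0.04 0;0.046 0 0 0.04 0;0.046 0 0 0.04 0;0.046 0 0 0.02 0;0.046 0 0 0 0")

```text
time: 4.65
tool_pos: [0.5172, -0.3321, 0.0523]
ee_rot: [-3.137, 0.003, 0.295]
wrist_force: [0.1, -0.4, -0.1]
width: 0.0458
finger_force: 0.0
```

```bash
python3 go.py .5185 -.333 .017 -1.274
```

```text
t 4.65 pos [ 0.5172 -0.3321  0.0523] rem tool [0.0011 0.0014 0.0353] turn -0.0017 tilt 0.34 q6 0.61 w 0.0458 F [ 0.06 -0.41 -0.13] pad 0.0
```

run_rows(deltas="0.046 0 0 0.02 0;0.046 0 0 0.02 0;0.046 0 0 0.016 0;0.046 0 0 0.014 0;0.046 0 0 0.006 0;0.046 0 0 0 0;0.046 0 0 0 0")

```text
time: 5.23
tool_pos: [0.5188, -0.3331, 0.0174]
ee_rot: [-3.141, -0.0, 0.295]
wrist_force: [0.3, -0.2, 0.2]
width: 0.0459
finger_force: 0.0
```

```bash
python3 go.py .5185 -.333 .017 -1.274
```

```text
t 5.2333 pos [ 0.5188 -0.3331  0.0174] rem tool [-0.0003 -0.0002  0.0004] turn -0.0019 tilt 0.01 q6 0.61 w 0.0459 F [ 0.28 -0.18  0.17] pad 0.0
```

run_rows(deltas="0.02 0 0 0 0;0.02 0 0 0 0;0.02 0 0 0 0;0.02 0 0 0 0;0.02 0 0 0 0;0.02 0 0 0 0;0.02 0 0 0 0;0.02 0 0 0 0")

```text
time: 5.9
tool_pos: [0.519, -0.3328, 0.0178]
ee_rot: [-3.141, -0.0, 0.295]
wrist_force: [-1.5, 1.1, 2.4]
width: 0.0232
finger_force: 30.0
```

```bash
python3 go.py .564 .053 .06 -.075
```

```text
t 5.9 pos [ 0.519  -0.3328  0.0178] rem tool [ 0.1553 -0.3561 -0.042 ] turn -1.2009 tilt 0.03 q6 0.61 w 0.0232 F [-1.53  1.08  2.44] pad 30.0
```

Width 23.2 mm with 30 N on the pads, so the ball is held. I'll lift gently and check.

To row units: -0.015 m / 0.5 = -0.03, -0.01 m / 0.5 = -0.02.

run_rows(deltas="0.02 0 0 -0.008 0;0.02 0 0 -0.012 0;0.02 0 0 -0.02 0;0.02 0 0 -0.02 0;0.02 0 0 -0.03 0;0.02 0 0 -0.03 0;0.02 0 0 -0.03 0;0.02 0 0 -0.03 0;0.02 0 0 -0.02 0;0.02 0 0 0 0")

```text
time: 6.73
tool_pos: [0.5204, -0.3344, 0.1217]
ee_rot: [3.136, -0.004, 0.295]
wrist_force: [0.5, 0.3, 0.3]
width: 0.0236
finger_force: 30.0
```

```bash
python3 go.py .564 .053 .12 -.075
python3 - <<'E'
from bench import robot
from h import *
s=robot.snapshot("wrist");im=s["color"][150:400,180:400];cv2.imwrite("pics/w2.png",cv2.resize(im,None,fx=2,fy=2))
o=robot.get_obs()["tool_pos"];print(proj(s,o+[0,0,.0065])-[180,150],proj(s,o)-[180,150])
E
```

```text
t 6.7333 pos [ 0.5204 -0.3344  0.1217] rem tool [ 1.542e-01 -3.581e-01  3.000e-04] turn -1.2011 tilt 0.41 q6 0.61 w 0.0236 F [0.46 0.29 0.25] pad 30.0
[ 95.85536193 115.71379716] [ 95.82693267 110.76291975]
```

View pics/w2.png

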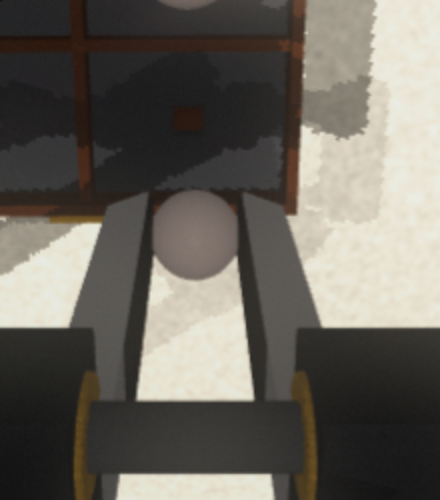

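The ball is held at the fingertips, on the finger centre line at crop (97,117), and its seat is empty. Moving to above the empty pocket.

To row units: -0.0298 m / 0.5 = -0.0596, 0.0128 m / 0.5 = 0.0256.

run_rows(deltas="0.02 0.0256 -0.0596 0 0;0.02 0.0256 -0.0596 0 0;0.02 0.0256 -0.0596 0 0;0.02 0.0256 -0.0596 0 0;0.02 0.0256 -0.0596 0 0;0.02 0.0256 -0.0596 0 0;0.02 0.0256 -0.0596 0 0;0.02 0.0256 -0.0596 0 0;0.02 0.0256 -0.0596 0 0;0.02 0.0256 -0.0596 0 0;0.02 0.0256 -0.0596 0 0;0.02 0.0256 -0.0596 0 0")

```text
time: 7.78
tool_pos: [0.561, 0.0553, 0.1162]
ee_rot: [-3.141, 0.002, 0.295]
wrist_force: [0.3, -0.1, -1.1]
width: 0.0234
finger_force: 30.0
```

run_rows(deltas="0.02 0 0 0 -0.0764;0.02 0 0 0 -0.0764;0.02 0 0 0 -0.0764;0.02 0 0 0 -0.0764;0.02 0 0 0 -0.0764;0.02 0 0 0 -0.0764;0.02 0 0 0 -0.0764;0.02 0 0 0 -0.0764;0.02 0 0 0 -0.0764;0.02 0 0 0 -0.077;0.02 0 0 0 0;0.02 0 0 0 0")

```text
time: 8.78
tool_pos: [0.5613, 0.0537, 0.1164]
ee_rot: [-3.14, 0.0, 1.493]
wrist_force: [-1.0, -0.3, -0.6]
width: 0.0234
finger_force: 30.0
```

```bash
python3 go.py .564 .053 .08 -.075
python3 - <<'E'
from bench import robot
from h import *
s=robot.snapshot("wrist");cv2.imwrite("pics/w3.png",s["color"]);pickle.dump(s,open("w3.pkl","wb"))
print("empty",proj(s,(.564,.053,.01)),"first",proj(s,(.558,-.0305,.0185)))
E
```

```text
t 8.7833 pos [0.5613 0.0537 0.1164] rem tool [-0.0005  0.0028  0.0364] turn -0.0032 tilt 0.1 q6 0.07 w 0.0234 F [-1.03 -0.3  -0.64] pad 30.0
empty [280.47022216 209.14272072] first [280.74314548 299.68078632]
```

View pics/w3.png

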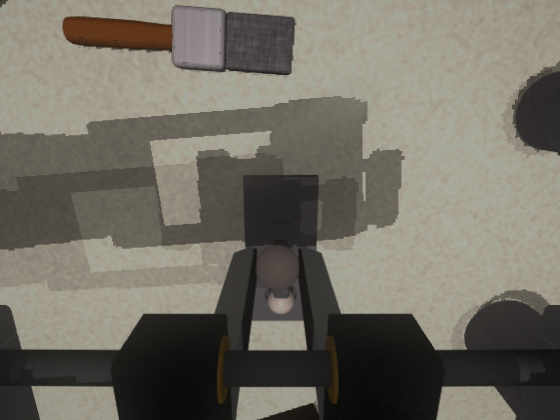

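```bash
python3 - <<'E'
from h import *
s=load("w3")
a=at(s,244.5,176,.01);b=at(s,318.5,176,.01);print(a,b,np.linalg.norm(a-b),(a+b)/2,np.arctan2(*(a-b)[:2][::-1]))
for yaw in (1.494,): 
    u=np.array([np.cos(yaw),np.sin(yaw)]);print("pocket",(a+b)[:2]/2-.028*u)
print("first",at(s,280.5,301.5,.0185))
im=cv2.createCLAHE(4,(4,4)).apply(cv2.cvtColor(s["color"],6)[170:325,235:335]);cv2.imwrite("pics/w3c.png",cv2.resize(im,None,fx=4,fy=3.8,interpolation=2))
E
```

```text
[0.53595292 0.08433593 0.01      ] [0.59806944 0.07958474 0.01      ] 0.06229796295747995 [0.56701118 0.08196033 0.01      ] 3.065252896103795
pocket [0.564863   0.05404286]
first [ 0.55763913 -0.03236607  0.0185    ]
```

View pics/w3c.png

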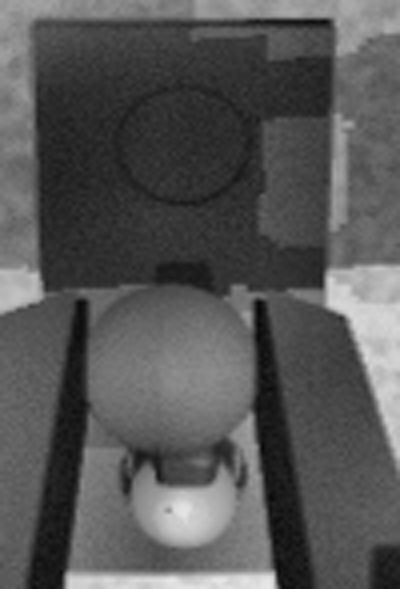

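The pocket rim is at (281,208), the held ball at (278,267) and the first ball at (281,301), all where expected. Next I'll work out the held ball's offset from the TCP.

```bash
python3 - <<'E'
from h import *
s=load("w3")
print("pocket",at(s,281.0,208.2,.01))
for h in (.005,.007,.009): print("ball",h,at(s,277.8,266.6,.1164+h),"vs tcp .5613 .0537")
E
python3 go.py .5643 .0533 .05 -.075
```

```text
pocket [0.56452002 0.05381372 0.01      ]
ball 0.005 [0.56171918 0.05289836 0.1214    ] vs tcp .5613 .0537
ball 0.007 [0.56179439 0.05387193 0.1234    ] vs tcp .5613 .0537
ball 0.009 [0.56186961 0.05484551 0.1254    ] vs tcp .5613 .0537
t 8.8333 pos [0.5615 0.0537 0.1167] rem tool [-0.0002  0.0029  0.0667] turn -0.0029 tilt 0.08 q6 0.07 w 0.0231 F [-1.07  0.57 -0.84] pad 30.0
```

To row units: 0.015 m / 0.5 = 0.03, 0.01 m / 0.5 = 0.02, -0.003 rad / 1.5708 = -0.0019.

run_rows(deltas="0.02 0 0.0058 0 -0.0019;0.02 0 0 0.03 0;0.02 0 0 0.03 0;0.02 0 0 0.03 0;0.02 0 0 0.03 0;0.02 0 0 0.02 0;0.02 0 0 0.02 0;0.02 0 0 0.012 0;0.02 0 0 0 0;0.02 0 0 0 0")

```text
time: 9.67
tool_pos: [0.565, 0.0535, 0.0316]
ee_rot: [3.141, -0.0, 1.498]
wrist_force: [0.1, 0.2, -0.3]
width: 0.0236
finger_force: 30.0
```

```bash
python3 go.py .5643 .0535 .0133 -.075
```

```text
t 9.6667 pos [0.565  0.0535 0.0316] rem tool [-0.     -0.0007  0.0183] turn 0.0027 tilt 0.01 q6 0.07 w 0.0236 F [ 0.14  0.24 -0.28] pad 30.0
```

To row units: 0.005 m / 0.5 = 0.01, 0.004 m / 0.5 = 0.008.

run_rows(deltas="0.02 0 -0.001 0.01 0;0.02 0 0 0.01 0;0.02 0 0 0.008 0;0.02 0 0 0.004 0;0.02 0 0 0.004 0;0.02 0 0 0 0;0.02 0 0 0 0")

```text
time: 10.25
tool_pos: [0.5643, 0.0536, 0.0135]
ee_rot: [3.141, -0.0, 1.499]
wrist_force: [-0.6, 0.5, -0.0]
width: 0.0236
finger_force: 30.0
```

```bash
python3 go.py .5643 .0535 .0133 -.075
```

```text
t 10.25 pos [0.5643 0.0536 0.0135] rem tool [-0.0001 -0.      0.0002] turn 0.003 tilt 0.01 q6 0.07 w 0.0236 F [-0.57  0.51 -0.04] pad 30.0
```

To row units: -0.03 m / 0.5 = -0.06, -0.02 m / 0.5 = -0.04.

run_rows(deltas="0.026 0 0 0.0014 0;0.029 0 0 0 0;0.034 0 0 0 0;0.04 0 0 0 0;0.046 0 0 0 0;0.046 0 0 0 0;0.046 0 0 0 0;0.046 0 0 0 0;0.046 0 0 -0.02 0;0.046 0 0 -0.04 0;0.046 0 0 -0.06 0;0.046 0 0 -0.06 0;0.046 0 0 -0.02 0;0.046 0 0 0 0;0.046 0 0 0 0")

```text
time: 11.5
tool_pos: [0.5644, 0.0535, 0.1129]
ee_rot: [3.141, -0.0, 1.499]
wrist_force: [0.5, -0.4, -1.0]
width: 0.046
finger_force: 0.0
```

```bash
python3 - <<'E'
from bench import robot
from h import *
w=robot.snapshot("wrist");t=robot.snapshot("top");pickle.dump(w,open("w4.pkl","wb"));pickle.dump(t,open("t4.pkl","wb"))
W=np.zeros((560,800,3),np.uint8);W[:420,:560]=w["color"]
W[420:560,560:]=0
c=cv2.resize(t["color"][190:250,260:320],(240,240),interpolation=2);W[:240,560:]=c
cv2.imwrite("pics/w4.png",W);print(proj(w,(.5643,.0538,.0185)),proj(w,(.558,-.031,.0185)),proj(w,(.561,.0115,.062)))
E
python3 go.py .561 .0113 .1 -.075
```

```text
[276.87186078 212.42213387] [276.56772187 302.36166559] [276.45853161 283.83672966]
t 11.6 pos [0.5629 0.0535 0.1105] rem tool [-0.0423  0.0012  0.0105] turn 0.003 tilt 0.23 q6 0.07 w 0.0462 F [ 1.03  0.51 -0.72] pad 0.0
```

View pics/w4.png

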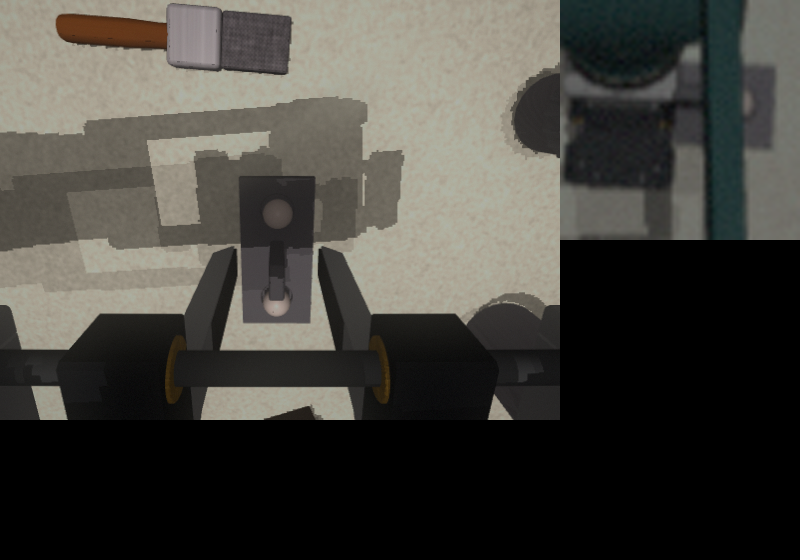

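Ball 2 sits in the empty pocket at (278,214), ball 1 is still at (277,303), and the lug is between the fingers' lines. Next I'll grasp the lug.

To row units: -0.0213 m / 0.5 = -0.0426, -0.021 m / 0.5 = -0.042.

run_rows(deltas="0.046 -0.042 0 0 0;0.046 -0.0426 0 0 0;0.046 0 0 0 0;0.046 0 0 0 0")

```text
time: 11.93
tool_pos: [0.56, 0.0109, 0.1105]
ee_rot: [-3.137, -0.001, 1.497]
wrist_force: [-1.1, 0.0, 0.3]
width: 0.046
finger_force: 0.0
```

```bash
python3 go.py .561 .0113 .031 -.076
```

```text
t 11.9333 pos [0.56   0.0109 0.1105] rem tool [0.0004 0.0013 0.0795] turn 0.0022 tilt 0.24 q6 -0.01 w 0.046 F [-1.11  0.04  0.33] pad 0.0
```

To row units: 0.015 m / 0.5 = 0.03, 0.012 m / 0.5 = 0.024, 0.002 rad / 1.5708 = 0.0013.

run_rows(deltas="0.046 0 0.001 0.03 0.0013;0.046 0 0 0.03 0;0.046 0 0 0.03 0;0.046 0 0 0.024 0;0.046 0 0 0.02 0;0.046 0 0 0.016 0;0.046 0 0 0.009 0;0.046 0 0 0 0;0.046 0 0 0 0;0.046 0 0 0 0")

```text
time: 12.77
tool_pos: [0.5625, 0.0113, 0.0342]
ee_rot: [3.14, -0.0, 1.497]
wrist_force: [-1.0, 0.1, 0.4]
width: 0.0457
finger_force: 0.0
```

```bash
python3 go.py .561 .0113 .031 -.076
```

```text
t 12.7667 pos [0.5625 0.0113 0.0342] rem tool [-0.0001 -0.0015  0.0032] turn 0.002 tilt 0.1 q6 -0.01 w 0.0457 F [-0.96  0.13  0.38] pad 0.0
```

To row units: 0.003 m / 0.5 = 0.006, -0.0012 m / 0.5 = -0.0024.

run_rows(deltas="0.04 0 -0.0024 0.006 0;0.034 0 0 0 0;0.028 0 0 0 0;0.022 0 0 0 0;0.019 0 0 0 0;0.017 0 0 0 0;0.0155 0 0 0 0;0.014 0 0 0 0;0.013 0 0 0 0;0.012 0 0 0 0;0.011 0 0 0 0;0.01 0 0 0 0;0.008 0 0 0 0;0.006 0 0 0 0;0.005 0 0 0 0;0.005 0 0 0 0;0.005 0 0 0 0")

```text
time: 14.18
tool_pos: [0.5606, 0.0114, 0.0303]
ee_rot: [3.141, -0.0, 1.497]
wrist_force: [0.2, -0.9, -0.6]
width: 0.0119
finger_force: 30.0
```

```bash
python3 go.py .561 .0113 .031 -.076
```

```text
t 14.1833 pos [0.5606 0.0114 0.0303] rem tool [-0.0001  0.0004 -0.0007] turn 0.002 tilt 0.01 q6 -0.01 w 0.0119 F [ 0.17 -0.88 -0.62] pad 30.0
```

To row units: -0.009 m / 0.5 = -0.018, -0.008 m / 0.5 = -0.016.

run_rows(deltas="0.005 0 0 -0.004 0;0.005 0 0 -0.008 0;0.005 0 0 -0.012 0;0.005 0 0 -0.016 0;0.005 0 0 -0.018 0;0.005 0 0 -0.018 0;0.005 0 0 -0.018 0;0.005 0 0 -0.018 0;0.005 0 0 -0.018 0;0.005 0 0 -0.018 0;0.005 0 0 -0.018 0;0.005 0 0 -0.018 0;0.005 0 0 -0.018 0;0.005 0 0 -0.016 0;0.005 0 0 -0.012 0;0.005 0 0 -0.008 0;0.005 0 0 -0.004 0;0.005 0 0 0 0;0.005 0 0 0 0")

```text
time: 15.77
tool_pos: [0.5603, 0.0114, 0.1509]
ee_rot: [-3.141, -0.0, 1.497]
wrist_force: [0.1, -0.1, -1.8]
width: 0.0115
finger_force: 30.0
```

```bash
python3 go.py .506 .320 .152 1.318
python3 - <<'E'
from bench import robot
from h import *
w=robot.snapshot("wrist");s=robot.snapshot("scene")
W=np.zeros((420,800,3),np.uint8);W[:420,:400]=w["color"][:,80:480];W[:400,400:]=cv2.resize(s["color"][170:300,190:320],(400,400))
cv2.imwrite("pics/w5.png",W)
E
```

```text
t 15.7667 pos [0.5603 0.0114 0.1509] rem tool [ 0.3037 -0.077  -0.001 ] turn -1.392 tilt 0.04 q6 -0.01 w 0.0115 F [ 0.13 -0.12 -1.81] pad 30.0
```

View pics/w5.png

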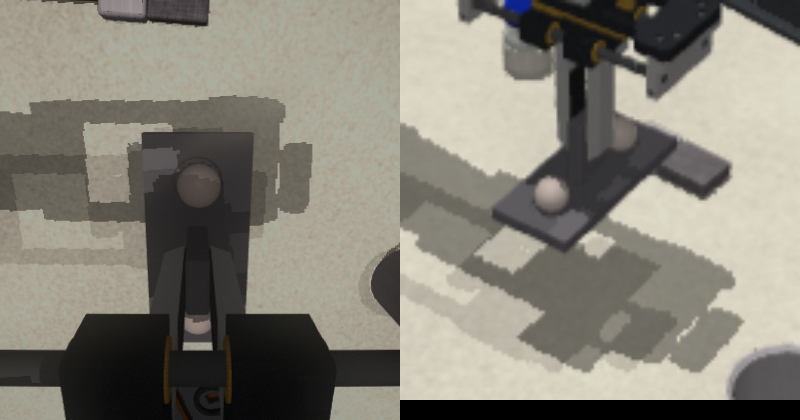

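Both balls are in their pockets and the tray is level. Now I'll turn it, then travel.

To row units: -0.085 rad / 1.5708 = -0.0541.

run_rows(deltas="0.005 0 0 0 -0.0127;0.005 0 0 0 -0.0255;0.005 0 0 0 -0.0382;0.005 0 0 0 -0.0541;0.005 0 0 0 -0.0541;0.005 0 0 0 -0.0541;0.005 0 0 0 -0.0541;0.005 0 0 0 -0.0541;0.005 0 0 0 -0.0541;0.005 0 0 0 -0.0541;0.005 0 0 0 -0.0541;0.005 0 0 0 -0.0541;0.005 0 0 0 -0.0541;0.005 0 0 0 -0.0541;0.005 0 0 0 -0.0541;0.005 0 0 0 -0.0541;0.005 0 0 0 -0.0509;0.005 0 0 0 -0.0318;0.005 0 0 0 -0.0172;0.005 0 0 0 -0.0064")

```text
time: 17.53
tool_pos: [0.5604, 0.0114, 0.1509]
ee_rot: [-3.142, -0.001, 2.89]
wrist_force: [-0.5, 1.1, -2.6]
width: 0.0119
finger_force: 30.0
```

```bash
python3 go.py .506 .320 .152 1.318
```

```text
t 17.5333 pos [0.5604 0.0114 0.1509] rem tool [ 0.1294  0.2854 -0.001 ] turn 0.0016 tilt 0.04 q6 -1.4 w 0.0119 F [-0.5   1.1  -2.57] pad 30.0
```

To row units: 0.0163 m / 0.5 = 0.0326, 0.015 m / 0.5 = 0.03.

run_rows(deltas="0.005 0.0028 0.006 0 0;0.005 0.0054 0.012 0 0;0.005 0.0082 0.018 0 0;0.005 0.0108 0.024 0 0;0.005 0.0136 0.03 0 0;0.005 0.0148 0.0326 0 0;0.005 0.0148 0.0326 0 0;0.005 0.0148 0.0326 0 0;0.005 0.0148 0.0326 0 0;0.005 0.0148 0.0326 0 0;0.005 0.0148 0.0326 0 0;0.005 0.0148 0.0326 0 0;0.005 0.0148 0.0326 0 0;0.005 0.0148 0.0326 0 0;0.005 0.0148 0.0326 0 0;0.005 0.0148 0.0326 0 0;0.005 0.0148 0.0326 0 0")

```text
time: 18.95
tool_pos: [0.5139, 0.2739, 0.1514]
ee_rot: [3.141, -0.0, 2.89]
wrist_force: [-0.9, 0.8, -2.7]
width: 0.0117
finger_force: 30.0
```

run_rows(deltas="0.005 0.0136 0.03 0 0;0.005 0.0108 0.024 0 0;0.005 0.0082 0.018 -0.002 0;0.005 0.0054 0.012 0 0;0.005 0.0028 0.006 0 0;0.005 0 0 0 0;0.005 0 0 0 0;0.005 0 0 0 0;0.005 0 0 0 0;0.005 0 0 0 0;0.005 0 0 0 0")

```text
time: 19.87
tool_pos: [0.5067, 0.3199, 0.1524]
ee_rot: [3.142, 0.0, 2.888]
wrist_force: [-0.1, -0.5, -1.7]
width: 0.012
finger_force: 30.0
```

```bash
python3 go.py .506 .320 .152 1.318
python3 - <<'E'
from bench import robot
from h import *
s=robot.snapshot("scene");w=robot.snapshot("wrist")
W=np.zeros((420,800,3),np.uint8);W[:,:400]=w["color"][:,80:480];W[:400,400:]=cv2.resize(s["color"][70:230,230:390],(400,400))
cv2.imwrite("pics/w6.png",W)
o=robot.get_obs();print(o["tool_pos"],abs(o["qvel"]).max())
g=np.array([.5322,.4218,.14]);X=np.array([np.cos(1.318),np.sin(1.318),0]);Y=np.array([-X[1],X[0],0])
c=o["tool_pos"]-[0,0,.0303-.0185]
for k in(-.042,.042): p=c+k*Y;print((p-g)@X,(p-g)@Y,p[2]-.14,(proj(s,p)-[230,70])*2.5+[400,0])
E
```

```text
t 19.8667 pos [0.5067 0.3199 0.1524] rem tool [ 0.0007 -0.0001  0.0004] turn -0.0008 tilt 0.01 q6 -0.85 w 0.012 F [-0.05 -0.52 -1.67] pad 30.0
[0.50659595 0.32006288 0.15231896] 0.001392928543993057
-0.10490748064612436 -0.04265544083576846 0.0005189604827642302 [589.23928864 217.34591354]
-0.10490748064612435 0.041344559164231486 0.0005189604827642302 [529.89051008 187.57717559]
```

View pics/w6.png

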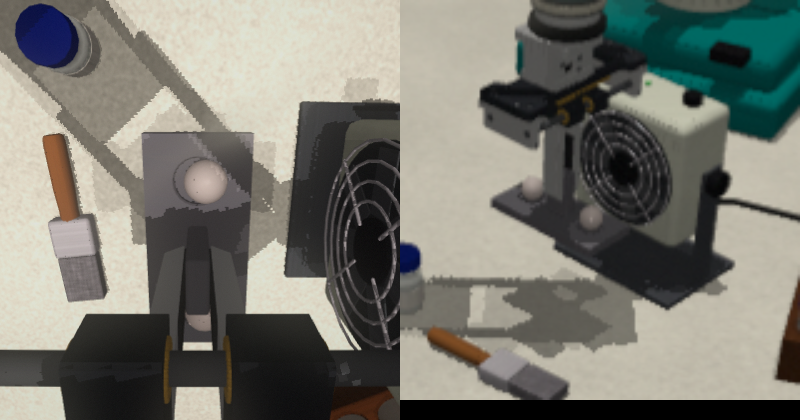

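The tray is in front of the fan with both balls in it. The visible ball has moved to one side of its pocket, so I'll check numerically that it stays put. I've used up my picture views.

```bash
cat > b.py <<'E'
from bench import robot
from h import *
def f():
    w=robot.snapshot("wrist");g=cv2.cvtColor(w["color"],6)[140:230,240:330]
    m=(g>140).astype(np.uint8);n,l,st,c=cv2.connectedComponentsWithStats(m);i=1+st[1:,4].argmax()
    u,v=c[i]+[240,140];P=robot.get_obs()["tool_pos"]; z=P[2]-.0303+.0185
    X=np.array([np.cos(1.318),np.sin(1.318),0]);Y=np.array([-X[1],X[0],0])
    d=at(w,u,v,z)-P;print((u,v),st[i],"rel tray: across",d@X,"along",d@Y)
f()
E
python3 b.py
```

```text
(np.float64(285.2448244824482), np.float64(181.993699369937)) [  27   24   38   38 1111] rel tray: across 0.004638782856304807 along 0.0435599604497851
```

run_rows(deltas="0.005 0 0 0 0;0.005 0 0 0 0;0.005 0 0 0 0;0.005 0 0 0 0;0.005 0 0 0 0;0.005 0 0 0 0;0.005 0 0 0 0;0.005 0 0 0 0;0.005 0 0 0 0;0.005 0 0 0 0;0.005 0 0 0 0;0.005 0 0 0 0")

```text
time: 21.02
tool_pos: [0.5065, 0.3203, 0.1523]
ee_rot: [3.142, -0.0, 2.889]
wrist_force: [-0.5, -1.0, -2.8]
width: 0.0117
finger_force: 30.0
```

```bash
python3 b.py; python3 go.py .506 .320 .152 1.318
```

```text
(np.float64(285.13442325158945), np.float64(182.12624886466847)) [  27   24   39   37 1101] rel tray: across 0.004634554180089302 along 0.04353605536232261
t 21.0667 pos [0.5065 0.3203 0.1523] rem tool [ 0.0004 -0.0004  0.0003] turn -0.0 tilt 0.01 q6 -0.85 w 0.0118 F [ 0.05  0.57 -2.74] pad 30.0
```

The ball is steady, 4.9 mm from its pocket centre and under the 10 mm limit. Everything is level and still, so I'm handing in.

```bash
python3 -c "
from bench import robot
print(robot.close_job())"
```

```text
the job is handed in; nothing more can be done
None
```

I handed the job in with the tray held level and still about 10 cm in front of the fan guard, the matching 25 mm ball in place and both balls in their pockets; the hand-in returned no verdict, one ball rests about 5 mm off its pocket centre (limit 10 mm), and I viewed 11 pictures, one over the limit of 10.

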